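Aim the swivel mirror at the bin's bead and hold it

ROBOT

A 6-joint arm with a two-finger parallel gripper is mounted at the origin on the work surface. World frame = base frame: x ahead of the robot, y to its left, z up, the work surface at z = 0. Lengths are in m, angles in rad, forces in N, time in s.
With the tool pointing down it reaches from about 0.3 to 0.75 m from the base axis. Payload 8.5 kg.
Tool frame: the origin (TCP) lies where the fingers leave the gripper's body, on its centre line; the fingertips stand 73 mm ahead of it and the grasp point (between the pads) lies 54 mm ahead of it; z points along the fingers, y is the direction in which the jaws open and shut (so a half turn about z gives the same grasp; the last joint's range is limited). The gripper opens to 85 mm and grips with 20 to 120 N. Pads are 22 mm wide; open, the fingers measure 114 mm over their backs; the gripper's body (76 mm by 85 mm) begins 54 mm behind the grasp point. The pads swing forward as they close: fully open they stand 13 mm farther back than shut.
Start: joints at [-1.364, 0.381, 1.297, -0, 1.464, -0.215], TCP at [0.225, -0.502, 0.304] pointing down, gripper open.
Joint ranges: [-3.11, 3.11], [-0.89, 2.33], [0.22, 2.48], [-1.42, 4.56], [0.17, 2.85], [-2.88, 2.88]. Speed limits (rad/s): [2.39, 2.39, 3.14, 3.14, 3.14, 3.14].

INTERFACE

Orientations are given as a rotation vector (axis times angle).
In Python, from plant import ctrl, eoat, kin, eyes, monitor gives the robot as it stands. Calls block until the motion is done:
- ctrl.goto(position, orientation): joint-space move of the TCP to a pose.
- ctrl.line_to(position, velocity=0.15, orientation=None, guard=None): straight line of the TCP; orientation=None keeps the orientation; velocity is the mean speed in m/s. With guard (N) it stops when the force on the tool has changed by that much, and returns True; else False.
- ctrl.move_joints(angles): joint-space move.
- eoat.command_gripper(opening, effort=None): opening from 0.0 (shut) to 1.0 (fully open); effort is the grip in N (None keeps the last); returns when the fingers have stopped.
- ctrl.hold(seconds).
- kin.inverse_kinematics(position, orientation): joint angles nearest the present ones, or None.
- eyes.capture(name): name is "scene" or "side" or "wrist"; returns a dict with "pixels" (384x512x3 uint8, red, green, blue), "camera_matrix" (3x3 intrinsics, pixels), "rvec" (rotation vector, rad) and "tvec" (3), from world to camera coordinates, as OpenCV has them; the wrist camera has in their place "hand_eye" (4x4, takes a point from camera to tool coordinates, whose origin is the TCP and whose axes are the flange's). Camera axes: x right, y down, z forward; pixel columns grow to the right and rows downward; lengths in m; the calibration is good to about 2 mm. A picture is of the moment at which its call begins: read the wrist's pose just before it. There is no depth.
A pose or a line that the arm cannot do raises ctrl.Unreachable and nothing moves.
- ctrl.hand_in(): hands the job in, once; it reports no verdict.
Readings, each from a call of its own:
- monitor.get_clock(): time.
- monitor.get_joint_pos(): joint angles.
- monitor.get_qd(): joint speeds.
- monitor.get_joint_torque(): joint torques, N m.
- monitor.get_position(): TCP position.
- monitor.get_eef_rot(): TCP orientation.
- monitor.get_force(): force on the tool from outside, world axes, zero at the start.
- monitor.get_moment(): the same for the moment, N m.
- monitor.get_width(): opening from 0.0 (shut) to 1.0 (fully open).
Only numpy, scipy, OpenCV 4.12 (cv2) and the standard library are available. Lean on these libraries where they do the work, as an engineer would, in place of code of your own. Each camera call takes 0.05 s, during which the arm holds its last target. There are 200 camera calls.

TASK

The webcam on the little swivel-mirror stand should see the orange bead on the white bin by way of the mirror, but the red tin stands in the way. First stand the tin upright, wholly on the round cork coaster, and let go of it; then grip the blue tab on top of the mirror and turn the mirror against its spring until the webcam sees the orange bead in the middle of the mirror. Finish while still gripping the tab and holding that angle, since the mirror springs back when released, and leave the fork, saucer, trays and cookie press where they are.

Things in the scene. Friction and masses are not known exactly. Their poses are not given: they have to be found in the camera images.
- tin: closed round tin, red with a brass-coloured lid, loose, about 180 g (varies), 61 mm across, 110 mm tall; origin at the centre of its underside, z up along its axis. It starts upright on the ledge between mirror and bead.
- coaster: round cork coaster fixed to the ledge, 120 mm across, 6 mm thick; origin at the centre of its underside.
- viewer: black mirror stand, fixed: disc foot 90 mm across, 12 mm thick, under the mirror; flat rail (30 x 12 mm) along its own +x to a post with a black webcam (28 x 60 x 36 mm, top 113 mm above the ledge) 178 mm from the mirror's axis. Origin on the ledge under the mirror's upright turning axis; x points from mirror to webcam, z up.
- lens (a point): the webcam's lens, 156 mm from the mirror's axis along the stand's x, 95 mm above the ledge; it looks level, straight at the mirror.
- mirror_centre (a point): middle of the mirror glass, on the upright turning axis, 95 mm above the ledge; axes as those of the stand (they do not turn with the mirror).
- mirror (a joint): mirror angle about its upright axis, rad. 0 (where its spring keeps it): the glass normal points along the stand's +x, at the webcam. Grows counter-clockwise from above, up to 1.4; spring 0.12 N m/rad back to 0. To see the bead, the normal must halve the angle between the level directions from the mirror's centre to the lens and to the bead (0.45 to 1.1, always positive).
- mirror_tab (a point): point on the mirror's turning axis to grip, 167 mm above the ledge, in the blue upright tab on top of the mirror; axes turn with the mirror: x is the glass normal, y along its width, z up. The tab is 12 mm thick (x), 50 mm wide (y), from 137 to 182 mm above the ledge; the blue mirror frame below it is 78 mm wide, 8 mm thick, 52 to 138 mm above the ledge.
- sightline: not a thing to touch (unseen): the webcam's line of sight after reflection. Origin at the mirror's centre; its x axis is the level direction in which the reflected line leaves the mirror (it turns twice as far as the mirror). The bead is seen in the middle of the mirror when it lies on this x axis.
- bead (a point): centre of the orange bead, 26 mm across, 95 mm above the ledge, on a short pin 30 mm out from the front of the white tilt-out bin (fixed; 150 mm wide, 110 mm deep, 160 mm tall, open-topped). The point's x axis points from the bead into the bin, z up; the bin's front face is 30 mm behind the bead along x, its back 140 mm.
- saucer: bystander: green saucer, 140 mm across, 18 mm high, loose; origin under its centre.
- fork: bystander: stainless dessert fork, 153 mm long, 5 mm thick, loose, lying flat; origin near its middle, x towards the tines.
- trays: bystander: stack of three clear acrylic trays, 130 x 100 mm, 68 mm high, loose; origin under its centre.
- press: bystander: steel cookie press standing upright, 60 mm across, 200 mm tall with its lever, loose; origin under its centre.
Things that resemble listed ones, but are neither listed nor needed, are in the scene too. Several things look just like the coaster: the one meant starts farthest to the robot's right.

How it is judged:
On the way:
1. the tin stands upright on the cork coaster, released (horizontal distance between tin and coaster below 0.032 m and height (world z) of tin between 0.003 and 0.01 m and angle between tin's own z axis and vertical below 0.08 rad and contact force between each of the arm, the fingers and tin below 0.05 N and linear speed of tin below 0.02 m/s), for 0.2 s.
At the end, for the whole second after the job is handed in: The tin stands released and upright (within 0.08 rad) on the coaster, its axis within 32 mm of the coaster's centre; the fingers press on the mirror with over 1 N and it stands still; and the reflected line of sight passes within 30 mm of the bead's centre (about 0.05 rad of mirror angle) (all of step 1 and y of bead in the frame of sightline between -0.03 and 0.03 m and x of bead in the frame of sightline above 0.15 m and contact force between the fingers and mirror above 1 N and angular speed of mirror below 0.05 rad/s); the arm keeps its last pose, push and grip.
It fails at once if a bystander (saucer, fork, trays, press) is moved by more than 30 mm (distance of any of saucer, fork, trays, press from where it was at the start of the episode above 0.03 m).
It fails at once if the tin is tipped over (angle between tin's own z axis and vertical above 0.7 rad).
It also fails if it takes over 48 s, if anything falls off the work surface, if the arm or the gripper's body presses on something with over 40 N, if the wrist force passes 120 N, or if a joint passes its speed limit or range.

## Working session

There is one attempt and no reset: what is moved stays moved. The work goes in short steps, each a Python script; the robot and the scene stay as the last script left them, time stands still between calls to the robot, and variables do not carry over. Pictures are saved under pics/ and viewed, about 8 in all and at most 12, crops included, and the job is handed in when it is done.

```bash
mkdir -p pics
cat > h.py <<'E'
import numpy as np, cv2, pickle
from scipy.spatial.transform import Rotation as R
def ray(c,uv):
    Rm=cv2.Rodrigues(np.array(c["rvec"],float))[0]; t=np.array(c["tvec"],float).ravel()
    d=np.linalg.inv(np.array(c["camera_matrix"]))@np.array([uv[0],uv[1],1.0])
    return -Rm.T@t, Rm.T@d
def onz(c,uv,z):
    o,d=ray(c,uv); return o+d*(z-o[2])/d[2]
def proj(c,p):
    return cv2.projectPoints(np.array(p,float).reshape(-1,3),np.array(c["rvec"],float),np.array(c["tvec"],float),np.array(c["camera_matrix"]),None)[0].reshape(-1,2)
def save(n,im): cv2.imwrite("pics/"+n+".png",im[...,::-1])
E
python3 - <<'E'
from h import *
from plant import ctrl, eoat, kin, eyes, monitor
for n in("scene","side"):
    c=eyes.capture(n); pickle.dump(c,open(n+".pkl","wb")); save(n+"0",cv2.resize(c["pixels"],(800,600),interpolation=cv2.INTER_CUBIC))
    print(n,ray(c,(256,192)))
print(monitor.get_clock(),monitor.get_eef_rot(),monitor.get_position())
E
```

```text
scene (array([ 1.30978443, -0.16597003,  1.16130207]), array([-0.61604075,  0.09020783, -0.78271528]))
side (array([ 0.35008807, -1.11739463,  0.93846627]), array([ 0.14740095,  0.79023665, -0.59481861]))
0.1 [-3.07075615e+00 -6.57427878e-01  1.76840079e-05] [ 0.22514191 -0.50164062  0.30339444]
```

View pics/scene0.png

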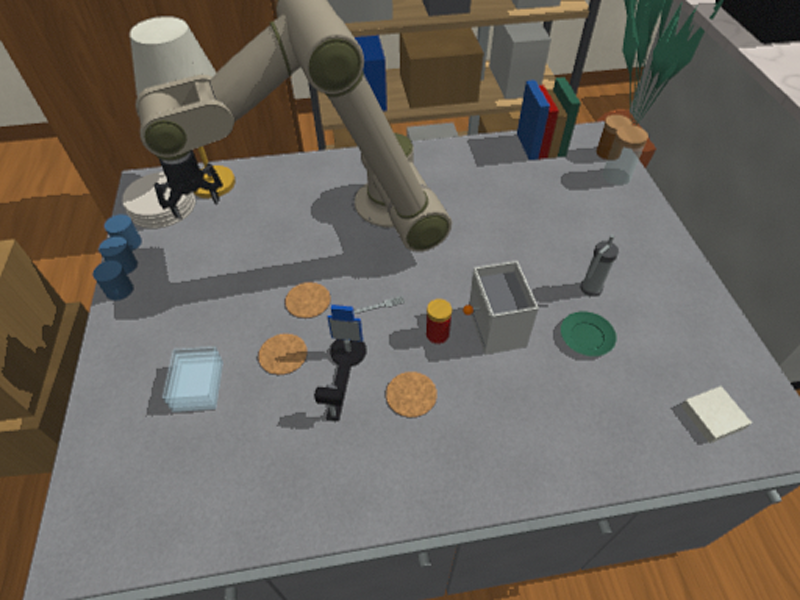

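View pics/side0.png

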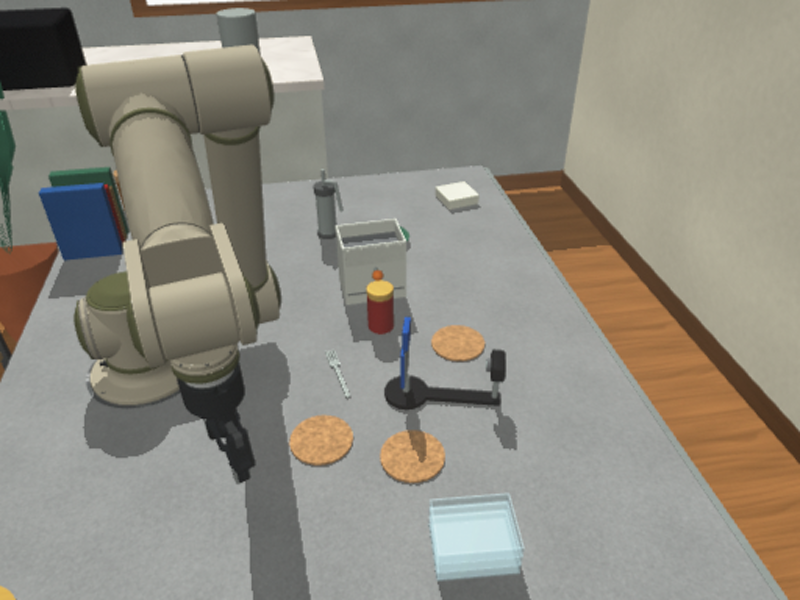

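The scene view shows three cork coasters at (307,300), (283,353) and (411,394). The red tin is at (438,322), the bead at (468,309), the tab at (343,313), the webcam at (328,395) and the fork at (380,305). Next I compute positions from both views.

```bash
cat > m.py <<'E'
from h import *
def blob(c,uv,lo,hi,r=60):
    hsv=cv2.cvtColor(c["pixels"],cv2.COLOR_RGB2HSV); m=cv2.inRange(hsv,np.array(lo),np.array(hi))
    n,l,s,ce=cv2.connectedComponentsWithStats(m)
    i=min((k for k in range(1,n) if s[k,4]>=6),key=lambda k:np.hypot(*(ce[k]-uv)))
    return ce[i],s[i],l==i
def tri(cs,uvs):
    A=0;b=0
    for c,uv in zip(cs,uvs):
        o,d=ray(c,uv); d/=np.linalg.norm(d); P=np.eye(3)-np.outer(d,d); A=A+P; b=b+P@o
    return np.linalg.solve(A,b)
S,D=[pickle.load(open(n+".pkl","rb")) for n in("scene","side")]
if __name__=="__main__":
    k=.64
    for nm,a,b in(("A",(307,300),(321,440)),("B",(283,353),(413,457)),("C",(411,394),(458,343))):
        for c,uv in((S,a),(D,b)):
            ce,s,m=blob(c,np.array(uv)*k,(5,80,60),(22,255,255))
            ys,xs=np.nonzero(m); P=np.array([onz(c,(x,y),.006)[:2] for x,y in zip(xs,ys)],np.float32)
            (cx,cy),r=cv2.minEnclosingCircle(P); print(nm,cx,cy,r,P.mean(0),s[4])
    for nm,a,b,lo,hi in(("bead",(468,309),(377,274),(5,180,120),(16,255,255)),("lid",(439,310),(380,292),(18,130,100),(32,255,255)),("tab",(343,313),(407,327),(105,130,60),(125,255,255))):
        q=[blob(c,np.array(uv)*k,lo,hi) for c,uv in((S,a),(D,b))]
        print(nm,[(x[0].round(1),x[1]) for x in q],tri((S,D),[x[0] for x in q]))
    for nm,a,b,z in(("foot",(348,351),(406,393),.012),("railend",(333,416),(499,399),.012),("tinbase",(437,340),(380,330),0)):
        print(nm,onz(S,np.array(a)*k,z),onz(D,np.array(b)*k,z))
    im=np.vstack([cv2.resize(c["pixels"][y:y+75,x:x+200],None,fx=4,fy=4,interpolation=cv2.INTER_CUBIC) for c,x,y in((S,170,183),(D,190,190))]); save("crop0",im)
E
python3 m.py
```

```text
A 0.3554747700691223 -0.2763156294822693 0.06058362498879433 [ 0.35672787 -0.2766433 ] 510
A 0.3532015085220337 -0.2815777361392975 0.06079772487282753 [ 0.35250586 -0.28304547] 1013
B 0.5166720747947693 -0.3472333550453186 0.060314714908599854 [ 0.5180763  -0.34783584] 634
B 0.5138828754425049 -0.35230371356010437 0.06061631068587303 [ 0.51341224 -0.35397866] 1094
C 0.6808700561523438 -0.05258006229996681 0.06016725301742554 [ 0.68215096 -0.05274386] 744
C 0.67610102891922 -0.057130031287670135 0.06132708862423897 [ 0.67701125 -0.05897242] 613
bead [(array([299.1, 197.4]), array([297, 196,   5,   4,  19], dtype=int32)), (array([240.8, 175.8]), array([239, 174,   5,   5,  19], dtype=int32))] [0.52341033 0.11388963 0.09330537]
lid [(array([281. , 197.7]), array([273, 192,  16,  13, 162], dtype=int32)), (array([242.6, 185.6]), array([235, 179,  17,  14, 176], dtype=int32))] [0.51827854 0.04437241 0.0995485 ]
tab [(array([218.9, 200.4]), array([210, 195,  21,  11, 146], dtype=int32)), (array([258.7, 221.1]), array([257, 203,   6,  45, 119], dtype=int32))] [ 0.5260782  -0.19008312  0.137029  ]
foot [ 0.54254063 -0.1857938   0.012     ] [ 0.53289633 -0.19935362  0.012     ]
railend [ 0.71255207 -0.23753585  0.012     ] [ 0.71217698 -0.25104833  0.012     ]
tinbase [0.53927708 0.03961892 0.        ] [0.51586753 0.02402825 0.        ]
```

View pics/crop0.png

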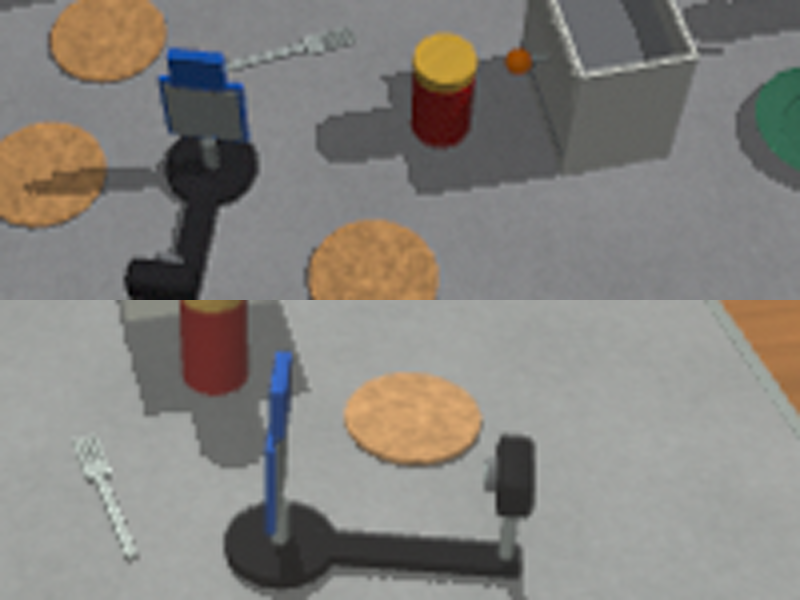

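Coaster choice: A is at y=-0.28, B at -0.35 and C at -0.05, so B (283,353) is farthest right and is the one meant. The crop confirms it: cork, next to the mirror's shadow. Next is a wrist look from above to refine tin, mirror and bead.

```bash
cat >> h.py <<'E'
def down(yaw): return (R.from_euler('z',yaw)*R.from_euler('x',np.pi)).as_rotvec()
def wristcap(eyes,monitor):
    p=np.array(monitor.get_position()); r=R.from_rotvec(monitor.get_eef_rot()).as_matrix()
    c=dict(eyes.capture("wrist")); T=np.eye(4); T[:3,:3]=r; T[:3,3]=p; W=np.linalg.inv(T@np.array(c["hand_eye"]))
    c["rvec"]=cv2.Rodrigues(W[:3,:3])[0].ravel(); c["tvec"]=W[:3,3]; return c
E
python3 - <<'E'
from h import *
from m import tri,blob
from plant import ctrl, eoat, kin, eyes, monitor
for p in ([.50,-.08,.42],[.518,.035,.139],[.518,.035,.37],[.515,-.35,.37],[.515,-.35,.145],[.535,-.19,.221]):
    print(p,[(y,None if (q:=kin.inverse_kinematics(p,down(y))) is None else np.round(q,2)[[0,1,2,3,4,5]]) for y in(-1.57,0,1.57)])
p=[.48,-.06,.42]
ctrl.goto(p,down(-1.57))
c=wristcap(eyes,monitor); pickle.dump(c,open("w1.pkl","wb")); print(np.array(c["hand_eye"]).round(3),monitor.get_clock(),monitor.get_joint_pos())
save("w1",cv2.resize(c["pixels"],(800,600),interpolation=cv2.INTER_CUBIC))
E
```

```text
[0.5, -0.08, 0.42] [(-1.57, array([-0.39,  0.24,  1.17, -0.  ,  1.73,  2.75])), (0, array([-0.39,  0.24,  1.17, -0.  ,  1.73,  1.18])), (1.57, array([-0.39,  0.24,  1.17,  0.  ,  1.73, -0.39]))]
[0.518, 0.035, 0.139] [(-1.57, None), (0, array([-0.16,  0.51,  1.62, -0.  ,  1.01,  1.41])), (1.57, array([-0.16,  0.51,  1.62, -0.  ,  1.01, -0.16]))]
[0.518, 0.035, 0.37] [(-1.57, None), (0, array([-0.16,  0.29,  1.25, -0.  ,  1.61,  1.41])), (1.57, array([-0.16,  0.29,  1.25, -0.  ,  1.61, -0.16]))]
[0.515, -0.35, 0.37] [(-1.57, array([-0.79,  0.48,  0.94, -0.  ,  1.72,  2.35])), (0, array([-0.79,  0.48,  0.94, -0.  ,  1.72,  0.78])), (1.57, array([-0.79,  0.48,  0.94,  0.  ,  1.72, -0.79]))]
[0.515, -0.35, 0.145] [(-1.57, array([-0.79,  0.65,  1.31, -0.  ,  1.18,  2.35])), (0, array([-0.79,  0.65,  1.31, -0.  ,  1.18,  0.78])), (1.57, array([-0.79,  0.65,  1.31,  0.  ,  1.18, -0.79]))]
[0.535, -0.19, 0.221] [(-1.57, array([-0.55,  0.48,  1.38, -0.  ,  1.28,  2.59])), (0, array([-0.55,  0.48,  1.38, -0.  ,  1.28,  1.02])), (1.57, array([-0.55,  0.48,  1.38,  0.  ,  1.28, -0.55]))]
[[ 0.    -0.961 -0.277  0.071]
 [ 1.     0.001 -0.001 -0.001]
 [ 0.001 -0.277  0.961 -0.07 ]
 [ 0.     0.     0.     1.   ]] 2.675 [-3.70304332e-01  2.01314520e-01  1.22545818e+00 -4.25232859e-06
  1.71509058e+00  2.77073826e+00]
```

View pics/w1.png

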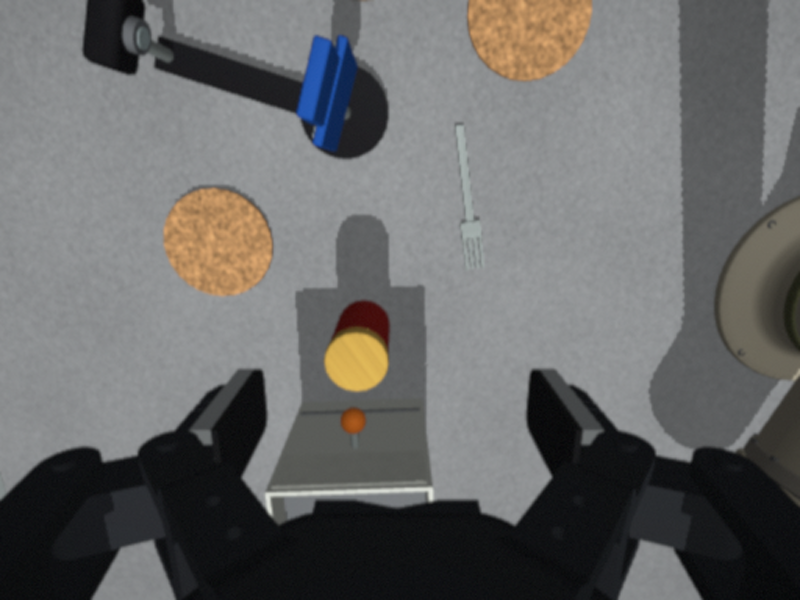

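The wrist view shows the lid at (357,361), bead (353,420), mirror foot about (345,113), tab top about (317,80), and rail running to about (165,52). Now turning these into positions.

Run:
```python
from m import *
W=pickle.load(open("w1.pkl","rb")); k=.64
b,_,_=blob(W,np.array((353,420))*k,(5,150,80),(18,255,255)); l,s,m=blob(W,np.array((357,361))*k,(18,90,60),(32,255,255))
print("bead W",onz(W,b,.095),"tri",tri((S,D,W),[blob(S,np.array((468,309))*k,(5,180,120),(16,255,255))[0],blob(D,np.array((377,274))*k,(5,180,120),(16,255,255))[0],b]))
ys,xs=np.nonzero(m);P=np.array([onz(W,(x,y),.11)[:2] for x,y in zip(xs,ys)],np.float32);print("lid W",cv2.minEnclosingCircle(P),P.mean(0))
for c,uv in((S,(439,303)),(D,(380,285))): 
    ce,s,m=blob(c,np.array(uv)*k,(18,130,100),(32,255,255)); x0=s[0]+s[2]/2-.5
    print("lid",onz(c,(x0,s[1]+ (s[2]*.36)),.11))
print("foot W",onz(W,np.array((345,113))*k,.012))
print("foot S",onz(S,(222.9,224.7),.012),"D",onz(D,(259.6,249.8),.012))
print("tabtop W",onz(W,np.array((316,80))*k,.182))
# fit foot circle in W via dark mask rectified
ax=cv2.cvtColor(W["pixels"],cv2.COLOR_RGB2HSV)
m=((ax[...,2]<50)).astype(np.uint8); m[:, :]=m
ys,xs=np.nonzero(m[:110,:260]);P=np.array([onz(W,(x,y),.012)[:2] for x,y in zip(xs,ys)])
import scipy.optimize as so
img=np.zeros((400,400,3),np.uint8) # rectified 1mm/px, z=.012, origin x .45..0.85,y -.4..0
gx,gy=np.meshgrid(.45+np.arange(400)/1000,-.4+np.arange(400)/1000,indexing='ij')
uv=proj(W,np.stack([gx,gy,0*gx+.012],-1).reshape(-1,3)).reshape(400,400,2).astype(np.float32)
r=cv2.remap(W["pixels"],uv[...,0],uv[...,1],cv2.INTER_LINEAR)
uv2=proj(S,np.stack([gx,gy,0*gx+.012],-1).reshape(-1,3)).reshape(400,400,2).astype(np.float32)
uv3=proj(D,np.stack([gx,gy,0*gx+.012],-1).reshape(-1,3)).reshape(400,400,2).astype(np.float32)
rs=[r]+[cv2.remap(c["pixels"],u[...,0],u[...,1],cv2.INTER_LINEAR) for c,u in((S,uv2),(D,uv3))]
def stand(p):
    x,y,a=p; dx=gx-x;dy=gy-y; u=dx*np.cos(a)+dy*np.sin(a); v=-dx*np.sin(a)+dy*np.cos(a)
    A=np.hypot(dx,dy)<.045; B=(abs(v)<.015)&(u>0)&(u<.15)
    C=np.hypot(dx,dy)<.055; E=(abs(v)<.025)&(u>0)&(u<.15)
    return A|B,(C|E)&~(A|B)
for n,q in zip("WSD",rs):
    g=q.astype(float).max(-1); best=None
    f=lambda p:(lambda a,b:g[a].clip(0,100).mean()-g[b].clip(0,100).mean())(*stand(p))
    o=so.minimize(f,[.537,-.192,-.3],method="Nelder-Mead",options=dict(initial_simplex=[[.537,-.192,-.3],[.549,-.192,-.3],[.537,-.180,-.3],[.537,-.192,-.2]]))
    print(n,o.x,o.fun)
```

```text
bead W [0.52476661 0.11335568 0.095     ] tri [0.52403769 0.1137852  0.09379514]
lid W ((0.5181008577346802, 0.04043896496295929), 0.03223887458443642) [0.51828915 0.04005225]
lid [0.52488913 0.04105595 0.11      ]
lid [0.51871967 0.0310427  0.11      ]
foot W [ 0.53249222 -0.18531566  0.012     ]
foot S [ 0.54293242 -0.18513703  0.012     ] D [ 0.53363046 -0.19167891  0.012     ]
tabtop W [ 0.53186699 -0.18544818  0.182     ]
W [ 0.53400467 -0.18731426 -0.28945672] -42.094664289704845
S [ 0.5413263  -0.18819795 -0.28609807] -43.85504591720027
D [ 0.53300247 -0.19840239 -0.27853307] -34.63551474036762
```

Run:
```python
from h import *
from plant import ctrl, eoat, kin, eyes, monitor
o=down(1.57)
eoat.command_gripper(1.0,40)
ctrl.goto([.518,.040,.25],o)
print(ctrl.line_to([.518,.040,.139],.1,guard=12), monitor.get_position())
eoat.command_gripper(0.0,40); print(monitor.get_width(),monitor.get_force(),monitor.get_clock())
ctrl.line_to([.518,.040,.37],.15); print(monitor.get_width(),monitor.get_force())
c=eyes.capture("side"); save("lift",c["pixels"][120:330,130:400]); print(monitor.get_clock())
```

```text
False [0.51825437 0.03997519 0.1395262 ]
0.7026044268634108 [-1.51240967 -0.58325032  5.95035746] 6.9833
0.7042049532313639 [-0.75250842  0.57029178 -0.84429613]
8.725
```

View pics/lift.png

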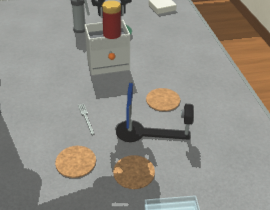

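The tin hangs upright in the gripper above the bin, with its lid near (112,8) in the crop. Now placing it.

Run:
```python
from h import *
from plant import ctrl, eoat, kin, eyes, monitor
o=down(1.57)
ctrl.line_to([.513,-.346,.37],.25)
ctrl.line_to([.513,-.346,.165],.12); print(monitor.get_force())
print(ctrl.line_to([.513,-.346,.140],.03,guard=5), monitor.get_position(),monitor.get_force(),monitor.get_clock())
eoat.command_gripper(1.0,40); print(monitor.get_position(),monitor.get_clock())
ctrl.line_to([.513,-.346,.30],.15)
ctrl.line_to([.46,-.24,.40],.2,orientation=down(1.284)); print(monitor.get_clock())
c=wristcap(eyes,monitor); pickle.dump(c,open("w2.pkl","wb")); d=eyes.capture("side")
im=np.hstack([cv2.resize(c["pixels"],(533,400)),cv2.resize(d["pixels"][230:330,180:247],(267,400))]); save("placed",im)
```

```text
[ 0.19013775 -0.31213908 -1.16569661]
True [ 0.51254272 -0.34590197  0.14535827] [-1.25392988 -0.15395336  3.93482734] 12.9083
[ 0.51268806 -0.34565708  0.1449461 ] 13.2833
15.3917
```

View pics/placed.png

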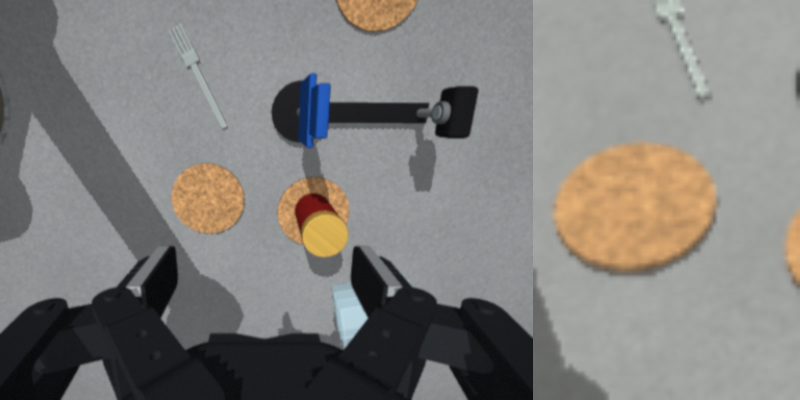

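The tin stands upright on coaster B, with the lid at (325,234) and the coaster at about (314,212) in the wrist view. Next: check the offset numerically, refit the stand from this view, and then grip the tab.

Run:
```python
from m import *
import scipy.optimize as so
W=pickle.load(open("w2.pkl","rb")); f=512/533
_,_,m=blob(W,np.array((325,234))*f,(18,90,60),(32,255,255)); ys,xs=np.nonzero(m)
P=np.array([onz(W,(x,y),.116)[:2] for x,y in zip(xs,ys)],np.float32); print("lid",cv2.minEnclosingCircle(P))
hsv=cv2.cvtColor(W["pixels"],cv2.COLOR_RGB2HSV); mm=cv2.inRange(hsv,np.array((5,70,50)),np.array((17,200,255)))
a=np.zeros_like(mm); a[165:242,262:340]=1; ys,xs=np.nonzero((mm>0)&(a>0)); P=np.array([onz(W,(x,y),.006)[:2] for x,y in zip(xs,ys)],np.float32); print("coaster",cv2.minEnclosingCircle(P))
gx,gy=np.meshgrid(.45+np.arange(400)/1000,-.4+np.arange(400)/1000,indexing='ij')
uv=proj(W,np.stack([gx,gy,0*gx+.012],-1).reshape(-1,3)).reshape(400,400,2).astype(np.float32)
g=cv2.remap(W["pixels"],uv[...,0],uv[...,1],cv2.INTER_LINEAR).astype(float).max(-1)
def fn(p):
    x,y,a=p; dx=gx-x;dy=gy-y; u=dx*np.cos(a)+dy*np.sin(a); v=-dx*np.sin(a)+dy*np.cos(a); h=np.hypot(dx,dy)
    A=(h<.045)|((abs(v)<.015)&(u>0)&(u<.13)); C=((h<.055)|((abs(v)<.025)&(u>0)&(u<.13)))&~A
    return g[A].clip(0,100).mean()-g[C].clip(0,100).mean()
p0=np.array([.5345,-.187,-.287]); o=so.minimize(fn,p0,method="Nelder-Mead",options=dict(initial_simplex=[p0,p0+[.01,0,0],p0+[0,.01,0],p0+[0,0,.1]])); print("stand",o.x,o.fun)
# tab top: overlay of predicted tab corners vs blue
x,y,a=o.x; r=R.from_euler('z',a).as_matrix()
print("tab top pred px",proj(W,[r@[i*.006,j*.025,.182]+[x,y,0] for i in(-1,1) for j in(-1,1)]).round(1).tolist())
_,s,_=blob(W,np.array((312,110))*f,(105,120,50),(125,255,255)); print("blue bbox",s)
```

```text
lid ((0.512690544128418, -0.34022819995880127), 0.032241541892290115)
coaster ((0.5139813423156738, -0.3472244441509247), 0.05989885702729225)
stand [ 0.53407534 -0.18785596 -0.28999829] -39.64664063161418
tab top pred px [[302.8, 133.6], [305.5, 80.2], [314.8, 133.7], [318.1, 80.3]]
blue bbox [ 286   70   31   72 1715]
```

Run:
```python
from h import *
from plant import ctrl, eoat, kin, eyes, monitor
p=[.534,-.1875,.223]; y0=np.pi/2-.289; th=.946
ctrl.goto([p[0],p[1],.32],down(y0))
print(ctrl.line_to(p,.1,guard=12),monitor.get_position(),monitor.get_clock())
eoat.command_gripper(0.0,30); print(monitor.get_width(),monitor.get_force(),monitor.get_moment())
for k in(.33,.66,1.): ctrl.goto(p,down(y0+k*th))
ctrl.hold(.4)
r=R.from_rotvec(monitor.get_eef_rot()).as_matrix(); print("mirror", np.arctan2(r[1,0],r[0,0])-y0,monitor.get_position(),monitor.get_width(),monitor.get_force(),monitor.get_moment(),monitor.get_clock())
cs=[eyes.capture(n) for n in("scene","side")]; w=wristcap(eyes,monitor)
pickle.dump((cs,w),open("end.pkl","wb"))
im=np.hstack([cv2.resize(c["pixels"][140:290,130:330],(400,300)) for c in cs]); save("end",np.vstack([im,cv2.resize(np.pad(w["pixels"],((0,0),(0,0),(0,0))),(800,600))[:300]]))
```

```text
False [ 0.53417678 -0.18767003  0.22370434] 17.1583
0.13604265265056398 [-5.6356675   0.91062337  3.87445309] [ 0.14021917  0.76159041 -0.04219328]
mirror 0.936957783558724 [ 0.53370637 -0.18718147  0.22314674] 0.1364410343323696 [-4.17392586  3.33482377  4.23385547] [ 0.48321775  0.62945104 -0.1167674 ] 19.425
```

View pics/end.png

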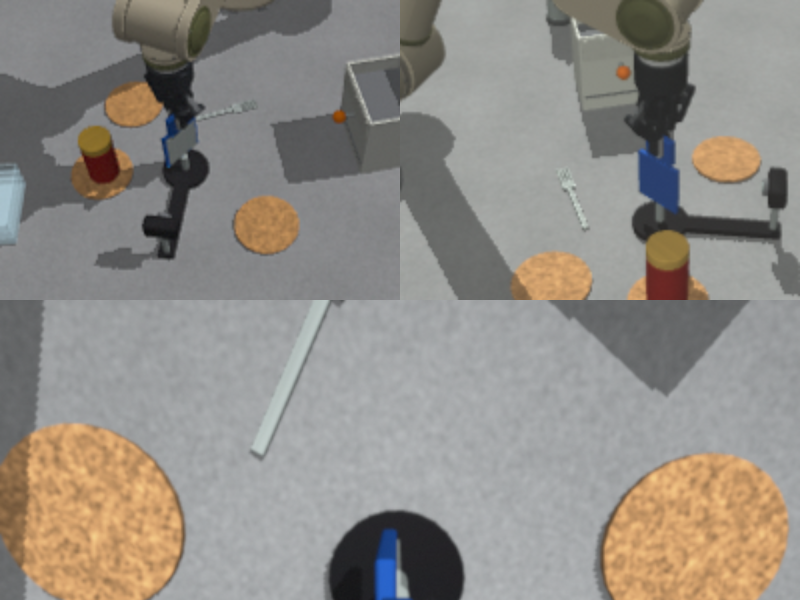

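The tab is gripped and the mirror is turned; the tin stands alone on the coaster, and the fork looks untouched. The frame's corners in the side view are about (639,149), (678,178) on top and (640,187), (679,211) below. I use them to check the actual mirror angle independently.

Run:
```python
from m import *
(cs,w)=pickle.load(open("end.pkl","rb")); D2=cs[1]
hsv=cv2.cvtColor(D2["pixels"],cv2.COLOR_RGB2HSV); m=cv2.inRange(hsv,np.array((105,120,40)),np.array((125,255,255)))
# compare predicted mirror silhouette (frame+tab) with blue mask over angle, in both views
import scipy.optimize as so
def sil(c,th):
    r=R.from_euler('z',-.289+th).as_matrix(); o=np.zeros(m.shape,np.uint8)
    q=[r@[i*.004,j*.039,z]+[.534,-.1875,0] for i in(-1,1) for j in(-1,1) for z in(.052,.138)]
    big=cv2.convexHull((proj(c,q)*16).astype(np.int32)); cv2.fillConvexPoly(o,big,1,shift=4); return o
lo=sil(D2,.94); box=cv2.dilate(lo,np.ones((9,9)))>0; box[:212]=0
for dv in(-1,0,1):
    sc=[]
    for th in np.arange(.7,1.2,.03):
        best=max((lambda s:(s&(m>0)&box).sum()/((s|(m>0))&box).sum())(np.roll(sil(D2,th),(a,b),(0,1))>0) for a in range(-2,3) for b in range(-4,5)); sc.append((round(th,2),round(best,3)))
    break
print(sc)
from plant import monitor
print(monitor.get_width(),monitor.get_force(),monitor.get_clock())
for n,c0,c1 in(("scene",S,cs[0]),("side",D,cs[1])):
    d=np.abs(c0["pixels"].astype(int)-c1["pixels"]).max(-1)
    for nm,uv in(("saucer",(588,335)),("press",(600,268)),("trays",(193,378)),("fork",(390,302))):
        if n=="scene": u,v=(np.array(uv)*.64).astype(int); print(nm,np.median(d[v-8:v+8,u-8:u+8]))
```

```text
[(np.float64(0.7), np.float64(0.778)), (np.float64(0.73), np.float64(0.781)), (np.float64(0.76), np.float64(0.819)), (np.float64(0.79), np.float64(0.821)), (np.float64(0.82), np.float64(0.81)), (np.float64(0.85), np.float64(0.809)), (np.float64(0.88), np.float64(0.803)), (np.float64(0.91), np.float64(0.78)), (np.float64(0.94), np.float64(0.764)), (np.float64(0.97), np.float64(0.758)), (np.float64(1.0), np.float64(0.75)), (np.float64(1.03), np.float64(0.728)), (np.float64(1.06), np.float64(0.712)), (np.float64(1.09), np.float64(0.697)), (np.float64(1.12), np.float64(0.695)), (np.float64(1.15), np.float64(0.689)), (np.float64(1.18), np.float64(0.68))]
0.13472985518243036 [-4.55138237  2.97492443  5.17788469] 19.575
saucer 2.0
press 2.0
trays 3.0
fork 2.0
```

The silhouette check is weak (IoU 0.82) and hints at 0.8 rather than 0.94, so I look closer with predicted edges overlaid on the wrist and side views.

Run:
```python
from m import *
(cs,w)=pickle.load(open("end.pkl","rb"))
def edges(c,th,off=(0,0)):
    r=R.from_euler('z',-.289+th).as_matrix(); o=np.array([.534,-.1875,0])
    return [proj(c,[r@[0,-.039,z]+o,r@[0,.039,z]+o]) for z in(.052,.138)]
def draw(c,x,y,wd,ht,k,ov):
    im=cv2.resize(c["pixels"][y:y+ht,x:x+wd],None,fx=k,fy=k,interpolation=cv2.INTER_CUBIC)
    if ov:
        for th,col in((.80,(255,255,0)),(.94,(255,0,0))):
            for a,b in edges(c,th): cv2.line(im,*[tuple(int(t) for t in (q-[x,y]+.5)*k) for q in(a,b)],col,1)
    return im
im=np.hstack([np.vstack([draw(w,180,110,133,100,3,ov) for ov in(0,1)]),np.vstack([draw(cs[1],235,195,50,75,4,ov) for ov in(0,1)])[:600],np.vstack([draw(cs[0],195,190,50,75,4,ov) for ov in(0,1)])]); save("chk",im)
print(im.shape)
```

```text
(600, 799, 3)
```

View pics/chk.png

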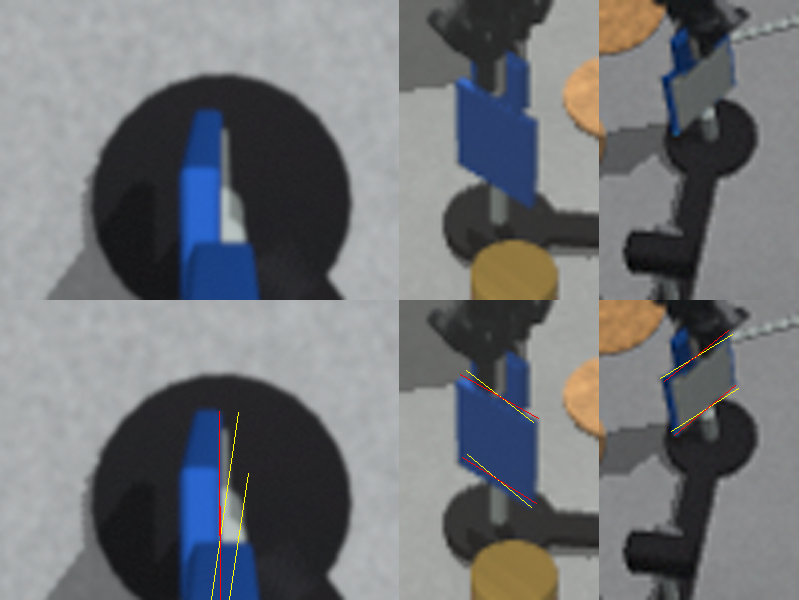

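The wrist view settles it: the frame's edge runs parallel to the 0.94 rad line, not the 0.80 one. The silhouette model had ignored the frame's offset from the axis. Handing in.

Run:
```python
from plant import ctrl, monitor
print(monitor.get_width(),monitor.get_clock()); ctrl.hand_in()
```

```text
0.13472985518243036 19.575
the job is handed in; nothing more can be done
```

I stood the tin upright on the rightmost cork coaster and let go. Then I gripped the blue tab, turned the mirror, and handed in at 19.6 s while still holding it. No verdict is reported.

**Last checks:**
- **Tin:** it measured about 7 mm from the coaster's centre (32 mm allowed) and stood free and upright in the pictures.
- **Mirror angle:** the gripper turned 0.937 rad against a target of 0.946 rad. That puts the reflected line about 5 mm from the bead, with 30 mm allowed.
- **Angle cross-checks:** the wrist view agreed with about 0.94 rad. The spring moment of 0.117 N m also fits that angle.
- **Bystanders:** before-and-after pictures showed no visible movement of the saucer, fork, trays or press.

**What disagreed:**
- A rough silhouette fit in the side view suggested about 0.8 rad. I set it aside because it fitted poorly and ignored the frame's offset behind the turning axis, and the wrist view clearly ruled it out.
- The scene and side cameras differed by 5 to 10 mm on positions. For the tin, stand and bead I relied mainly on the wrist camera.
- I did not measure the contact force on the mirror directly. The grip was commanded at 30 N, and the jaws stayed stopped on the tab.

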